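# Find the under-cured rubber mould with the durometer

## Robot

A 6-joint arm with a two-finger parallel gripper is mounted at the origin on the work surface. World frame = base frame: x ahead of the robot, y to its left, z up, the work surface at z = 0. Lengths are in m, angles in rad, forces in N, time in s.
With the tool pointing down it reaches from about 0.375 to 0.975 m from the base axis. Payload 3.8 kg.
Tool frame: the origin (TCP) lies midway between the tips of the shut fingers; the grasp point (between the pads) lies 19 mm behind it; z points along the fingers, y is the line along which they close (so a half turn about z gives the same grasp; the last joint's range is limited). The gripper opens to 88 mm and grips with 3 to 60 N. Pads are 18 mm wide; open, the fingers measure 123 mm over their backs; the gripper's body (75 mm by 187 mm) begins 45 mm behind the grasp point.
Start: joints at [1.208, 0.264, 1.604, -0, 1.274, -0.037], TCP at [0.216, 0.639, 0.239] pointing down, gripper open.
Joint ranges: [-2.63, 2.63], [-0.94, 2.18], [0.31, 2.57], [-1.31, 4.45], [0, 2.66], [-2.55, 2.55]. Speed limits (rad/s): [2.57, 2.57, 3.14, 3.14, 3.14, 3.14].

## Interface

Orientations are given as a unit quaternion [x, y, z, w].
In Python, from station import arm gives the robot as it stands.
- The arm moves only by the tool drive_tool, never from a script. Its argument "series" is text: rows parted by semicolons, each of 5 numbers parted by spaces: the shift along the tool's x, y, z in m, then the turn about the tool's z in rad, then the opening, from 0 (shut) to 1 (fully open). In form: x y z turn grip; .... A call has exactly 10 rows; each row is the pose to reach, as a shift and turn from the pose commanded when the call began, along the tool's axes at that moment; what a row does not reach only later rows make up. A row lasts 1/12 s, in which the tool goes at most 41.7 mm and 7.16 degrees, less where a joint would pass 70% of its speed; a pose out of reach is approached as far as the arm can. A call with a gripper value outside its range is refused whole. The fingers move at their own pace and stop on an object; the grip force is fixed at half the most. Time passes only in rows, so rows that repeat a pose let the fingers close, or fill a call up. It gives the time, the measured TCP pose, the force, the opening and the grip force at its end, in the units of the state.
- arm.read_state(): the state, without advancing time (a new reading comes with each control period).
- arm.get_image(name): name is "side" or "top" or "wrist"; returns (picture, depth): 400x640x3 uint8, red, green, blue; 400x640 float32, m along the optical axis (not along the pixel's ray), 0 where there is no reading.
- arm.calibration(name): a dict with "fovy" (degrees; the focal length in pixels is half the picture's height over the tangent of half this angle, whatever the lens; pixels are square), "cx", "cy" (the principal point, pixels), "distortion" ([k1, k2, p1, p2, k3] as OpenCV has them; the pictures are not rectified), "view" (4x4, takes a point from world to camera coordinates). Camera axes: x right, y down, z forward; pixel columns grow to the right and rows downward; lengths in m; the calibration is good to about 2 mm. A picture is of the moment at which its call begins: read the wrist's pose just before it. calibration takes no time and is no camera call; for the wrist camera it gives the pose at the moment of the call.
- arm.finish_job(): hands the job in; it is judged then, once.
The state is a dict: "time": time; "joint_positions": joint angles; "joint_vel": joint speeds; "effort": joint torques, N m; "tcp_pos": TCP position; "orientation": TCP orientation; "contact_force": force on the tool from outside, world axes, zero at the start; "moment": the same for the moment, N m; "gripper_width": finger opening in m; "grasp_force": force on a finger pad.
Only numpy, scipy, OpenCV 4.12 (cv2) and the standard library are available. Lean on these libraries where they do the work, as an engineer would, in place of code of your own. Each camera call takes 0.05 s, during which the arm holds its last target. There are 200 camera calls.

## Task

One of the three rubber moulds on the steel plate came out of the vulcaniser under-cured, and only the durometer can tell which: take it from its wooden stand, hold it upright and press it near the middle of a mould until its foot bears fully on the rubber with about 10 N (never more than 15 N), keep it there about half a second and read the dial, mould after mould until the soft one is found. Lower the durometer gently back into its stand and lay the soft mould flat in the empty metal tray for re-curing. Leave the two sound moulds and everything else on the bench where they are.

Things in the scene. Friction and masses are not known exactly. Their poses are not given: they have to be found in the camera images.
- gauge: durometer (rubber hardness gauge), 121 mm tall, 0.3 kg, in its wooden stand. From the bottom up: steel foot and stem 18 mm in diameter (0-26 mm), collar of 38 mm (26-33 mm) that rests on the stand, round case of 58 mm, 26 mm thick, axis level (31-89 mm), black grip knob of 24 mm (93-121 mm). Origin: centre of the foot's flat underside; z up its axis; +x out of the white dial
- gauge_knob (a point): middle of the round grip knob (24 mm diameter, 28 mm tall), on the durometer's axis, 107 mm above the foot's underside: hold it here, from above, fingers at any yaw
- pin_tip (a point): tip of the sprung pin (3 mm diameter) in the middle of the foot; at rest it sticks 2.5 mm out below the foot's underside. Its spring starts at 0.55 N and grows evenly to 8 N with the pin pushed in flush. Pressing slowly, the foot lands (and the force begins to climb steeply) at about 5 N on a sound mould and at about 2.5 N on the under-cured one
- needle (a joint): black needle on the dial, 23 mm long; seen from the dial side it starts at lower left and turns clockwise. In rad: 0 = pin fully out (hardness 0), 4.71 = pin in flush (hardness 100), proportional. True only while the foot bears fully (total press above 7 N); with less it reads too low. A sound mould then shows near 60 (2.5 to 3.1 rad), the under-cured one near 30 (1.1 to 1.7 rad)
- stand: fixed wooden block 85 x 85 mm, 45 mm tall, with one upright hole in its middle, 24 mm in diameter with a 3 mm chamfer, 34 mm deep, in which the durometer's stem hangs by its collar. Origin: centre of the underside, z up
- stand_seat (a point): on the axis of the stand's hole, 19 mm above the stand's underside: where the durometer's origin is when its collar rests on the stand
- plate: fixed flat steel plate 130 (x) x 320 (y) mm let into the bench top; its top face, on which the moulds lie, is 30 mm above this origin (centre of its underside) and 18 to 30 mm above the bench, different each time
- mould_a: one of three black rubber moulds, flat bricks 72 (x) x 47 (y) mm, 17 to 24 mm thick (each differs, and that says nothing of its cure), 90 g, loose on the steel plate in a row 100 mm apart, long sides side by side; any may be the soft one (soft_rubber, as against sound_rubber_1 and _2). Origin: centre of the underside, z up. The rubber gives under the pin only, not under foot or fingers
- mould_b: one of three black rubber moulds, flat bricks 72 (x) x 47 (y) mm, 17 to 24 mm thick (each differs, and that says nothing of its cure), 90 g, loose on the steel plate in a row 100 mm apart, long sides side by side; any may be the soft one (soft_rubber, as against sound_rubber_1 and _2). Origin: centre of the underside, z up. The rubber gives under the pin only, not under foot or fingers
- mould_c: one of three black rubber moulds, flat bricks 72 (x) x 47 (y) mm, 17 to 24 mm thick (each differs, and that says nothing of its cure), 90 g, loose on the steel plate in a row 100 mm apart, long sides side by side; any may be the soft one (soft_rubber, as against sound_rubber_1 and _2). Origin: centre of the underside, z up. The rubber gives under the pin only, not under foot or fingers
- tray: fixed open sheet-metal tray 180 (x) x 140 (y) mm, 22 mm tall, walls and floor 3 mm, empty. Origin: centre of the underside, z up
- frame: bystander: empty aluminium mould frame lying flat, 95 x 70 x 19 mm. Origin: centre of the underside
- sprue: bystander: small brass sprue cone, 26 mm diameter, 26 mm tall, between the robot and the plate. Origin: centre of the underside
- glue: bystander: small white jar, 34 mm diameter, 75 mm tall. Origin: centre of the underside
- dish: bystander: white porcelain dish, 84 mm diameter, 28 mm tall. Origin: centre of the underside
- hammer: bystander: small hammer lying down, 220 mm long, 26 mm tall. Origin: middle of its length, on the bench
- file: bystander: file with a wooden handle lying down, 215 mm long, 23 mm tall. Origin: near the middle of its length, on the bench
- weight: bystander: round steel block, 60 mm diameter, 22 mm tall. Origin: centre of the underside
Not all that is in view belongs to the job. Leave any orange look-alike of the mould_c alone.

How it is judged:
On the way:
1. the durometer, upright, is pressed near the middle of the soft mould with its foot fully bearing (more than 4 N on the foot itself, besides what the pin carries) for 0.3 s (contact force between gauge and soft_rubber above 4 N and angle between gauge's own z axis and vertical below 0.07 rad and horizontal distance between gauge and soft_rubber below 0.014 m), for 0.3 s.
At the end, for the whole second after the job is handed in: Durometer upright in its stand (axis within 6 mm of the hole's, within 2.5 mm of its seat height, 0.06 rad), soft mould flat in the tray (underside within 3 mm of its floor, 0.08 rad), both released and at rest; the sound moulds within 20 mm of where they lay (horizontal distance between gauge and stand_seat below 0.006 m and z of gauge in the frame of stand below 0.0215 m and angle between gauge's own z axis and vertical below 0.06 rad and linear speed of each of gauge, mould_a, mould_b, mould_c below 0.02 m/s and x of soft_rubber in the frame of tray between -0.07 and 0.07 m and y of soft_rubber in the frame of tray between -0.055 and 0.055 m and z of soft_rubber in the frame of tray below 0.0155 m and angle between soft_rubber's own z axis and vertical below 0.08 rad and distance of each of sound_rubber_1, sound_rubber_2 from where it was at the start of the episode below 0.02 m); the robot touches nothing.
It fails at once if the durometer is pressed on a mould with more than 15 N (contact force between gauge and mould_a above 15 N or contact force between gauge and mould_b above 15 N or contact force between gauge and mould_c above 15 N).
It fails at once if the durometer is set down in its stand with more than 25 N (contact force between gauge and stand above 25 N).
It fails at once if the durometer is laid over or dropped (angle between gauge's own z axis and vertical above 0.7 rad).
It fails at once if a sound mould is moved by more than 20 mm (distance of any of sound_rubber_1, sound_rubber_2 from where it was at the start of the episode above 0.02 m).
It fails at once if a bystander is moved by more than 25 mm (distance of any of frame, sprue, glue, dish, hammer, file, weight from where it was at the start of the episode above 0.025 m).
It also fails if it takes over 72 s, if anything falls off the work surface, if the arm or the gripper's body presses on something with over 40 N, if the wrist force passes 120 N, or if a joint passes its speed limit or range.

## Working session

There is one attempt and no reset: what is moved stays moved. The work goes in short steps, Python scripts to look and compute and a tool call to move; the robot and the scene stay as the last step left them, time stands still between calls to the robot, and variables do not carry over. Pictures are saved under pics/ and viewed, at most 10 in all, crops included, and the job is handed in when it is done.

Besides the shell and the picture viewer there is one more tool, called after "Request:" as a command line: name --argument value ..., lists and objects as JSON in quotes. drive_tool: Moves the arm, as the interface text tells. Its arguments: {"type":"object","properties":{"series":{"type":"string"}},"required":["series"]}

```bash
ls; mkdir -p pics; cat > h.py <<'E'
import numpy as np, cv2
from station import arm
def K(c):
    f=200/np.tan(np.radians(c["fovy"])/2)
    return np.array([[f,0,c["cx"]],[0,f,c["cy"]],[0,0,1.]])
def ray(c,uv):
    p=cv2.undistortPoints(np.array(uv,float).reshape(-1,1,2),K(c),np.array(c["distortion"],float)).reshape(-1,2)
    V=np.array(c["view"]);R,t=V[:3,:3],V[:3,3]
    return -R.T@t, np.c_[p,np.ones(len(p))]@R   # origin, dirs (unit depth)
def onz(c,uv,z):
    o,d=ray(c,uv); return o+d*((z-o[2])/d[:,2])[:,None]
def atdepth(c,uv,dep):
    o,d=ray(c,uv); return o+d*np.asarray(dep).reshape(-1,1)
def proj(c,P):
    V=np.array(c["view"]);r,_=cv2.Rodrigues(V[:3,:3])
    return cv2.projectPoints(np.array(P,float).reshape(-1,1,3),r,V[:3,3],K(c),np.array(c["distortion"],float))[0].reshape(-1,2)
def save(n,im): cv2.imwrite("pics/"+n,im[...,::-1])
E
python3 - <<'E'
from h import *
for n in("top","side"):
    c=arm.calibration(n); im,d=arm.get_image(n); np.savez("pics/"+n,im=im,d=d); save(n+".png",im)
    V=np.array(c["view"]); print(n,c["fovy"],c["distortion"],-V[:3,:3].T@V[:3,3],V[2,:3])
print(arm.read_state())
c=arm.calibration("wrist");V=np.array(c["view"]); print(-V[:3,:3].T@V[:3,3],V[:3,:3],c["fovy"])
E
```

```text
pics
top 55.22096647868611 [0.02602375 0.         0.         0.         0.        ] [ 0.39889385 -0.0974823   1.0775908 ] [ 0.11196474  0.00556981 -0.99369657]
side 53.863443766706425 [-0.06142261  0.          0.          0.          0.        ] [ 0.45272066 -0.92241341  0.64305622] [ 0.05542012  0.8253519  -0.5618922 ]
{'time': 0.1, 'joint_positions': array([ 1.20810724e+00,  2.64675630e-01,  1.60521641e+00,  1.44200396e-05,
        1.27372080e+00, -3.68966949e-02]), 'joint_vel': array([-1.52995231e-03, -1.22427165e-03, -1.11691432e-03,  1.01647803e-03,
        7.65331329e-05, -8.18418888e-04]), 'effort': array([ 9.35173193e-04, -5.03620756e+01, -3.58070683e+01,  7.30446191e-02,
        2.34398927e-02, -4.47234697e-05]), 'tcp_pos': array([0.21580819, 0.63889607, 0.23752535]), 'orientation': array([ 1.62178745e-01,  9.86760880e-01, -9.88629853e-04, -2.07223976e-04]), 'contact_force': array([0.63472804, 0.92989028, 0.15025654]), 'moment': array([0.04484404, 0.0409591 , 0.00167375]), 'grasp_force': 0.0, 'gripper_width': 0.08806227736498728}
[0.13618633 0.66625741 0.38448624] [[ 0.31999415  0.94741898 -0.00101213]
 [ 0.89704743 -0.30263693  0.32205091]
 [ 0.30481084 -0.10396233 -0.94672181]] 68.43483834935543
```

View pics/top.png

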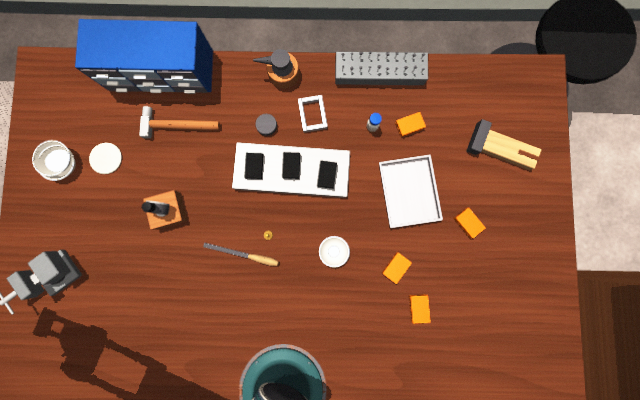

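View pics/side.png

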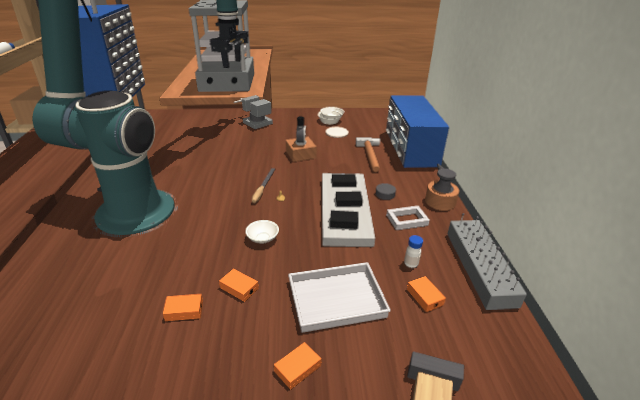

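Top view: the black moulds are at (255,166), (291,166) and (327,175). The gauge is in its stand at (163,210) with its knob near (148,207), and the tray is at (410,192). The side view shows the same things, with the gauge at (300,130).

Possible mix-ups:
- **Moulds:** three black bricks on the plate, against orange look-alikes at (411,124), (471,222), (397,268) and (421,309). I choose the black ones.
- **Gauge:** the burner at (281,65) and the weight at (266,125) are also dark. I choose (150,207), which stands in the wooden block.

```bash
python3 - <<'E'
from h import *
T=np.load("pics/top.npz");S=np.load("pics/side.npz");ct=arm.calibration("top");cs=arm.calibration("side")
def blobs(im,d,c,name,roi,thr=55,amin=30):
    x0,y0,x1,y1=roi; m=np.zeros(im.shape[:2],np.uint8); m[y0:y1,x0:x1]=(im[y0:y1,x0:x1].max(2)<thr)
    cn,_=cv2.findContours(m,cv2.RETR_EXTERNAL,cv2.CHAIN_APPROX_NONE)
    for k in cn:
        if cv2.contourArea(k)<amin: continue
        r=cv2.minAreaRect(k); mm=np.zeros_like(m);cv2.drawContours(mm,[k],-1,1,-1)
        ys,xs=np.nonzero(mm); dd=d[ys,xs]; P=atdepth(c,np.c_[xs,ys],dd)
        print(name,np.round(r[0],1),np.round(r[1],1),round(r[2]),"med",np.round(np.median(P,0),4),"zpct",np.round(np.percentile(P[:,2],[10,50,90]),4))
        top=np.median(P[:,2]); cr=onz(c,cv2.boxPoints(r),top); print(np.round(cr[:,:2],4).tolist(), np.round(cr.mean(0),4))
blobs(T["im"],T["d"],ct,"T",(240,145,342,195))
blobs(T["im"],T["d"],ct,"Tg",(135,190,190,235))
blobs(S["im"],S["d"],cs,"S",(322,172,372,232))
for nm,uv in (("plate",[(240,190),(273,165),(310,170),(345,170)]),("tray",[(410,195),(400,180)]),("bench",[(200,220),(360,220)]),("stand",[(175,215),(165,222)])):
    dd=[T["d"][v,u] for u,v in uv]; print(nm,np.round(atdepth(ct,uv,dd),4).tolist())
a=cv2.resize(T["im"][180:240,125:205],None,fx=5,fy=5,interpolation=cv2.INTER_CUBIC)
b=cv2.resize(S["im"][105:175,270:340],None,fx=5,fy=5,interpolation=cv2.INTER_CUBIC)
w=np.zeros((350,750,3),np.uint8);w[:300,:400]=a;w[:350,400:]=b;save("g.png",w)
E
```

```text
T [326.8 174.4] [15.9 25.7] 8 med [ 0.5748 -0.1103  0.0501] zpct [0.0479 0.0501 0.0527]
[[0.5417, -0.0845], [0.6121, -0.0925], [0.6069, -0.1357], [0.5366, -0.1273]] [ 0.5743 -0.11    0.0501]
T [291.  165.5] [25. 16.] 90 med [ 0.5987 -0.0122  0.0472] zpct [0.0446 0.0472 0.0496]
[[0.6322, 0.011], [0.633, -0.0329], [0.5635, -0.0345], [0.5628, 0.0092]] [ 0.5979 -0.0118  0.0472]
T [253.9 165.7] [16.7 25.1] 4 med [0.5956 0.0899 0.0442] zpct [0.0415 0.0442 0.0469]
[[0.5624, 0.1138], [0.6324, 0.1121], [0.6302, 0.0663], [0.5603, 0.0683]] [0.5963 0.0901 0.0442]
Tg [151.2 207.3] [18.4  8.4] 7 med [0.4686 0.3256 0.1268] zpct [0.103  0.1268 0.1392]
[[0.463, 0.3492], [0.4839, 0.3481], [0.479, 0.3028], [0.4581, 0.304]] [0.471  0.326  0.1268]
S [343.7 219.5] [27.2 16.4] 3 med [ 0.5744 -0.1293  0.0509] zpct [0.0336 0.0509 0.0532]
[[0.536, -0.1579], [0.544, -0.0885], [0.6142, -0.0975], [0.6023, -0.1661]] [ 0.5741 -0.1275  0.0509]
S [348.5 198.5] [13. 25.] 90 med [ 0.5988 -0.0296  0.0478] zpct [0.0335 0.0478 0.0502]
[[0.5674, 0.0052], [0.638, 0.0033], [0.6284, -0.0611], [0.5613, -0.0591]] [ 0.5988 -0.0279  0.0478]
S [343.5 180. ] [10. 23.] 90 med [0.5966 0.0729 0.044 ] zpct [0.0342 0.044  0.047 ]
[[0.565, 0.1068], [0.635, 0.1052], [0.6272, 0.0474], [0.56, 0.0491]] [0.5968 0.0771 0.044 ]
plate [[0.5338, 0.1351, 0.0002], [0.6023, 0.0402, 0.0268], [0.5898, -0.0634, 0.0271], [0.5914, -0.1608, 0.0271]]
tray [[0.5273, -0.3466, 0.0015], [0.5701, -0.3192, -0.0011]]
bench [[0.447, 0.2444, -0.0015], [0.4545, -0.2062, -0.0023]]
stand [[0.4575, 0.2984, 0.0426], [0.438, 0.3221, 0.0474]]
```

View pics/g.png

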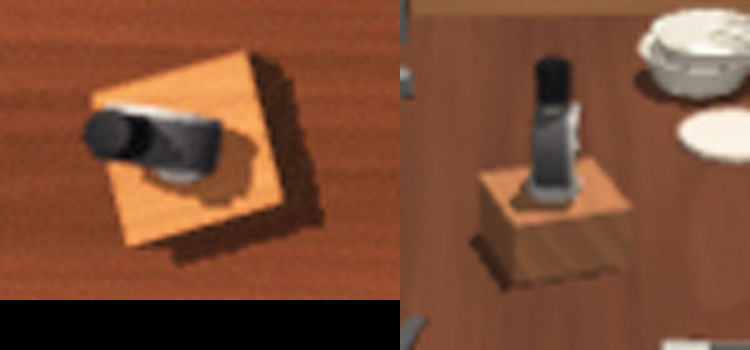

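The crop confirms the choice: black knob top at crop (107,135), which is pixel (146.4,207) in the top view. The gauge stands upright in the stand, and its white dial faces +x, at the upper edge.

```bash
cat >> h.py <<'E'
def tri(obs):
    A=np.zeros((3,3));b=np.zeros(3)
    for n,uv in obs:
        o,d=ray(arm.calibration(n),[uv]);d=d[0]/np.linalg.norm(d[0]);M=np.eye(3)-np.outer(d,d);A+=M;b+=M@o
    return np.linalg.solve(A,b)
def go(P,yaw):
    """shift in tool axes and turn to TCP position P with tool-x at world yaw (tool down)"""
    from scipy.spatial.transform import Rotation as R
    s=arm.read_state();r=R.from_quat(s["orientation"]).as_matrix()
    y0=np.arctan2(r[1,0],r[0,0]); t=-(yaw-y0)  # z down
    print("shift",np.round(r.T@(np.array(P)-s["tcp_pos"]),4),"turn",np.round(np.arctan2(np.sin(t),np.cos(t)),3),"yaw",round(y0,3),"tcp",np.round(s["tcp_pos"],4),"F",np.round(s["contact_force"],2),"w",round(s["gripper_width"],4),"t",s["time"], "tilt",np.round(r[:2,2],4), "j6",round(s["joint_positions"][5],3))
E
python3 - <<'E'
from h import *
print("knob top",tri([("top",(125+107/5-.4,180+135/5-.4)),("side",(270+154/5-.4,105+60/5-.4))]))
c=arm.calibration("top")
st=np.array([(90,98),(247,50),(285,203),(127,246)])/5+[124.6,179.6]
P=onz(c,st,0.045);print("stand",P[:,:2],P.mean(0))
print("knob@.14",onz(c,[(125+107/5-.4,180+135/5-.4)],0.14))
T=np.load("pics/top.npz")["im"]
# tray corners
k=np.array([(381,164),(431,156),(442,219),(391,228)]);P=onz(c,k,0.02);print("tray",P.round(3).tolist(),P.mean(0))
go([0.470,0.326,0.24],-0.05)
E
```

```text
knob top [0.47281219 0.3326863  0.14079954]
stand [[0.49871267 0.38706897]
 [0.52628843 0.30428726]
 [0.4436282  0.27896428]
 [0.41930497 0.36183843]] [0.47198357 0.33303974 0.045     ]
knob@.14 [[0.47144818 0.33297401 0.14      ]]
tray [[0.611, -0.262, 0.02], [0.636, -0.402, 0.02], [0.46, -0.429, 0.02], [0.433, -0.289, 0.02]] [ 0.53509052 -0.34567184  0.02      ]
shift [-0.341  -0.2151 -0.0021] turn 2.866 yaw 2.816 tcp [0.2158 0.6389 0.2375] F [0.63 0.93 0.15] w 0.0881 t 0.1 tilt [-0.0007 -0.0019] j6 -0.037
```

Request:
drive_tool --series "-0.034 -0.022 0 0.12 1; -0.068 -0.044 0 0.24 1; -0.102 -0.066 0 0.36 1; -0.136 -0.087 0 0.48 1; -0.170 -0.109 0 0.60 1; -0.204 -0.131 0 0.72 1; -0.239 -0.153 0 0.84 1; -0.273 -0.175 0 0.96 1; -0.307 -0.197 0 1.08 1; -0.339 -0.217 0 1.2 1"

```text
time: 0.93
tcp_pos: [0.4685, 0.3232, 0.2383]
orientation: [0.693, 0.721, -0.0, 0.0]
contact_force: [0.2, 0.9, -0.2]
gripper_width: 0.0881
grasp_force: 0.0
```

Request:
drive_tool --series "0 0 0 0.12 1; 0 0 0 0.24 1; 0 0 0 0.36 1; 0 0 0 0.48 1; 0 0 0 0.60 1; 0 0 0 0.72 1; 0 0 0 0.84 1; 0 0 0 0.96 1; 0 0 0 1.08 1; 0 0 0 1.2 1"

```text
time: 1.77
tcp_pos: [0.4674, 0.3252, 0.2381]
orientation: [0.979, 0.203, -0.001, 0.0]
contact_force: [0.3, 0.4, -0.3]
gripper_width: 0.088
grasp_force: 0.0
```

```bash
python3 - <<'E'
from h import *
go([0.472,0.333,0.2],-0.05)
E
```

```text
shift [ 0.0074 -0.0054  0.0381] turn 0.46 yaw 0.41 tcp [0.4674 0.3252 0.2381] F [ 0.35  0.39 -0.27] w 0.088 t 1.7667 tilt [-0.0009 -0.0006] j6 1.725
```

Request:
drive_tool --series "0.002 -0.001 0.01 0.12 1; 0.004 -0.003 0.02 0.24 1; 0.006 -0.004 0.03 0.36 1; 0.007 -0.005 0.038 0.46 1; 0.007 -0.005 0.038 0.46 1; 0.007 -0.005 0.038 0.46 1; 0.007 -0.005 0.038 0.46 1; 0.007 -0.005 0.038 0.46 1; 0.007 -0.005 0.038 0.46 1; 0.007 -0.005 0.038 0.46 1"

```text
time: 2.6
tcp_pos: [0.4724, 0.333, 0.2014]
orientation: [1.0, -0.022, 0.0, -0.0]
contact_force: [0.5, -0.1, -0.5]
gripper_width: 0.0884
grasp_force: 0.0
```

```bash
python3 - <<'E'
from h import *
go([0.472,0.333,0.111],-0.05)
c=arm.calibration("wrist");im,d=arm.get_image("wrist");np.savez("pics/w1",im=im,d=d);save("w1.png",im)
print(proj(c,[[0.472,0.333,0.14],[0.472,0.333,0.045]]))
E
```

```text
shift [-0.0005  0.      0.0904] turn 0.007 yaw -0.043 tcp [0.4724 0.333  0.2014] F [ 0.53 -0.07 -0.48] w 0.0884 t 2.6 tilt [0.0009 0.0006] j6 2.185
[[316.76016302 219.47514961]
 [316.70194527 186.43020938]]
```

View pics/w1.png

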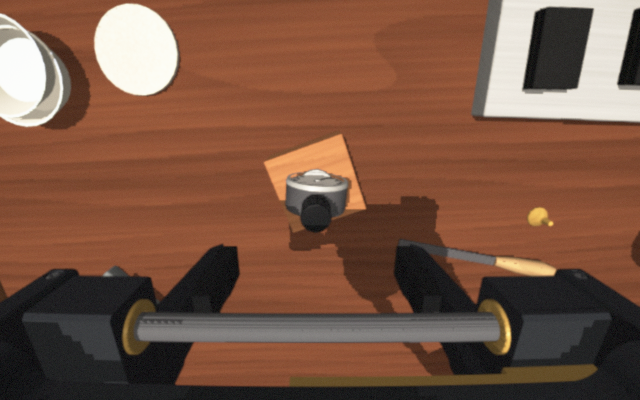

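The wrist view shows the knob at (316,213), centred between the fingers, with the dial face at (317,178) towards the camera. Descending to grasp.

Request:
drive_tool --series "0 0 0.03 0 1; 0 0 0.06 0 1; 0 0 0.08 0 1; 0 0 0.09 0 1; 0 0 0.09 0 1; 0 0 0.09 0 0.2; 0 0 0.09 0 0.2; 0 0 0.09 0 0; 0 0 0.09 0 0; 0 0 0.09 0 0"

```text
time: 3.48
tcp_pos: [0.4729, 0.3333, 0.112]
orientation: [1.0, -0.022, 0.001, -0.001]
contact_force: [0.5, 0.9, 0.3]
gripper_width: 0.0571
grasp_force: 0.0
```

```bash
python3 - <<'E'
from h import *
go([0.472,0.333,0.2],-0.05);print(arm.read_state()["grasp_force"])
E
```

```text
shift [-0.0007  0.0002 -0.088 ] turn 0.006 yaw -0.044 tcp [0.4729 0.3333 0.112 ] F [0.48 0.87 0.29] w 0.0571 t 3.4833 tilt [0.0019 0.0012] j6 2.186
0.0
```

Request:
drive_tool --series "0 0 0 0 0; 0 0 0 0 0; 0 0 0 0 0; 0 0 0 0 0; 0 0 0 0 0; 0 0 0 0 0; 0 0 0 0 0; 0 0 0 0 0; 0 0 0 0 0; 0 0 0 0 0"

```text
time: 4.32
tcp_pos: [0.4721, 0.3329, 0.1107]
orientation: [1.0, -0.022, -0.0, -0.0]
contact_force: [0.6, 1.3, -1.0]
gripper_width: 0.023
grasp_force: 30.0
```

Request:
drive_tool --series "0 0 -0.005 0 0; 0 0 -0.01 0 0; 0 0 -0.02 0 0; 0 0 -0.03 0 0; 0 0 -0.045 0 0; 0 0 -0.06 0 0; 0 0 -0.075 0 0; 0 0 -0.085 0 0; 0 0 -0.09 0 0; 0 0 -0.09 0 0"

```text
time: 5.15
tcp_pos: [0.4731, 0.3333, 0.2029]
orientation: [1.0, -0.022, 0.001, -0.001]
contact_force: [-0.1, 0.3, -3.3]
gripper_width: 0.0229
grasp_force: 30.0
```

```bash
python3 - <<'E'
from h import *
s=arm.read_state();print(s["contact_force"],s["moment"],s["grasp_force"])
go([0.596,0.090,0.2],0)
im,d=arm.get_image("wrist");np.savez("pics/w2",im=im,d=d)
save("w2.png",cv2.resize(im[130:330,220:420],None,fx=3,fy=3,interpolation=cv2.INTER_CUBIC))
E
```

```text
[-0.09793189  0.31704231 -3.25134   ] [-0.01093293  0.17928004 -0.05885633] 29.99860309995711
shift [0.1335 0.2377 0.0028] turn -0.044 yaw -0.044 tcp [0.4731 0.3333 0.2029] F [-0.1   0.32 -3.25] w 0.0229 t 5.15 tilt [0.003  0.0018] j6 2.186
```

View pics/w2.png

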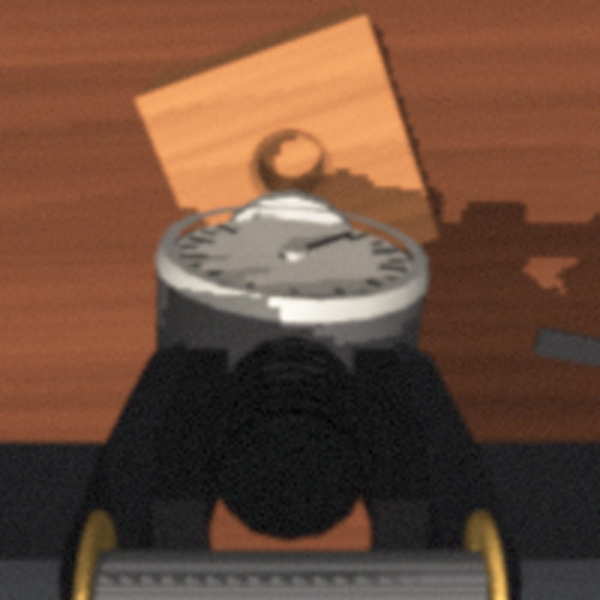

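The wrist crop shows the gauge held upright, the dial readable and upside down in the picture, with the needle at its zero stop. The empty hole is at crop (290,158).

Request:
drive_tool --series "0.014 0.025 0 0 0; 0.030 0.054 0 0 0; 0.048 0.085 0 -0.02 0; 0.066 0.118 0 -0.044 0; 0.084 0.150 0 -0.044 0; 0.102 0.182 0 -0.044 0; 0.120 0.214 0 -0.044 0; 0.130 0.232 0.01 -0.044 0; 0.1335 0.2377 0.025 -0.044 0; 0.1335 0.2377 0.040 -0.044 0"

```text
time: 6.03
tcp_pos: [0.5958, 0.0869, 0.1595]
orientation: [1.0, -0.002, -0.0, 0.0]
contact_force: [0.7, 0.6, -2.9]
gripper_width: 0.0228
grasp_force: 30.0
```

```bash
python3 - <<'E'
from h import *
go([0.596,0.090,0.144],0)
c=arm.calibration("wrist");im,d=arm.get_image("wrist");np.savez("pics/w3",im=im,d=d)
save("w3.png",cv2.resize(im[30:330,120:520],None,fx=2,fy=2,interpolation=cv2.INTER_CUBIC))
# mould outline by mask, upper part visible
m=(im.max(2)<50).astype(np.uint8);m[215:]=0
cn,_=cv2.findContours(m,0,1)
for k in cn:
    if cv2.contourArea(k)>300: r=cv2.minAreaRect(k);print(r, onz(c,cv2.boxPoints(r),0.046).round(4).tolist())
D=np.load("pics/w2.npz")
E
```

```text
shift [ 0.0002 -0.0031  0.0155] turn -0.003 yaw -0.003 tcp [0.5958 0.0869 0.1595] F [ 0.75  0.62 -2.85] w 0.0228 t 6.0333 tilt [-0.0001 -0.0007] j6 1.678
((520.1231079101562, 198.01539611816406), (62.26543426513672, 39.93918228149414), 7.125016689300537) [[0.5793, -0.0762, 0.046], [0.6182, -0.0737, 0.046], [0.6109, -0.1348, 0.046], [0.5709, -0.1401, 0.046]]
((310.6236572265625, 176.9360809326172), (48.16588592529297, 43.12268829345703), 1.2730300426483154) [[0.596, 0.1153, 0.046], [0.6361, 0.113, 0.046], [0.635, 0.0703, 0.046], [0.5948, 0.0705, 0.046]]
((419.14910888671875, 184.25790405273438), (51.748741149902344, 66.00645446777344), 6.842772960662842) [[0.5798, 0.0178, 0.046], [0.6416, 0.0154, 0.046], [0.6362, -0.0312, 0.046], [0.5733, -0.0323, 0.046]]
```

View pics/w3.png

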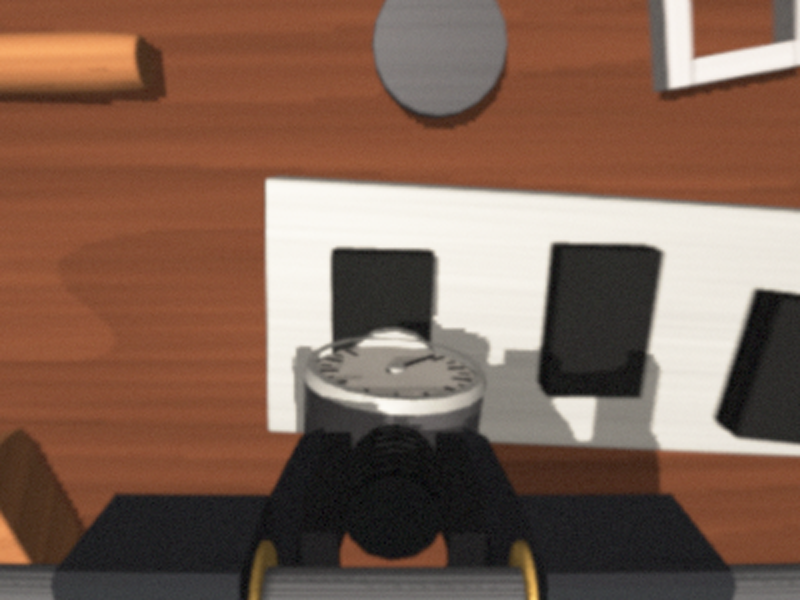

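Mould_a's far edge is at crop y≈250 and x≈332–435, and the gauge sits over it with about 3 mm to correct in y. Going down.

Request:
drive_tool --series "0 -0.001 0.004 0 0; 0.001 -0.002 0.008 0 0; 0.001 -0.003 0.011 0 0; 0.001 -0.0035 0.013 0 0; 0.001 -0.0035 0.0145 0 0; 0.001 -0.0035 0.0155 0 0; 0.001 -0.0035 0.016 0 0; 0.001 -0.0035 0.0165 0 0; 0.001 -0.0035 0.0165 0 0; 0.001 -0.0035 0.0165 0 0"

```text
time: 6.92
tcp_pos: [0.5961, 0.0929, 0.1444]
orientation: [1.0, -0.0, 0.0, -0.0]
contact_force: [-0.6, 0.4, -3.4]
gripper_width: 0.0231
grasp_force: 30.0
```

Request:
drive_tool --series "0 0 0.0002 0 0; 0 0 0.0004 0 0; 0 0 0.0006 0 0; 0 0 0.0008 0 0; 0 0 0.001 0 0; 0 0 0.0012 0 0; 0 0 0.0014 0 0; 0 0 0.0015 0 0; 0 0 0.0015 0 0; 0 0 0.0015 0 0"

```text
time: 7.75
tcp_pos: [0.596, 0.0929, 0.1427]
orientation: [1.0, -0.0, -0.0, 0.0]
contact_force: [-0.1, -0.0, -3.8]
gripper_width: 0.0227
grasp_force: 30.0
```

Request:
drive_tool --series "0 0 0.0002 0 0; 0 0 0.0004 0 0; 0 0 0.0006 0 0; 0 0 0.0008 0 0; 0 0 0.001 0 0; 0 0 0.0012 0 0; 0 0 0.0014 0 0; 0 0 0.0015 0 0; 0 0 0.0015 0 0; 0 0 0.0015 0 0"

```text
time: 8.58
tcp_pos: [0.596, 0.0929, 0.1412]
orientation: [1.0, -0.0, 0.0, -0.0]
contact_force: [-0.1, -0.2, -4.8]
gripper_width: 0.0232
grasp_force: 30.0
```

Request:
drive_tool --series "0 0 0.0001 0 0; 0 0 0.0002 0 0; 0 0 0.0003 0 0; 0 0 0.0004 0 0; 0 0 0.0005 0 0; 0 0 0.0006 0 0; 0 0 0.0007 0 0; 0 0 0.0008 0 0; 0 0 0.0008 0 0; 0 0 0.0008 0 0"

```text
time: 9.42
tcp_pos: [0.596, 0.0929, 0.1404]
orientation: [1.0, -0.0, -0.0, 0.0]
contact_force: [-0.9, 0.8, -2.9]
gripper_width: 0.023
grasp_force: 30.0
```

Request:
drive_tool --series "0 0 0.0001 0 0; 0 0 0.0002 0 0; 0 0 0.0003 0 0; 0 0 0.0004 0 0; 0 0 0.0005 0 0; 0 0 0.0006 0 0; 0 0 0.0007 0 0; 0 0 0.0008 0 0; 0 0 0.0008 0 0; 0 0 0.0008 0 0"

```text
time: 10.25
tcp_pos: [0.596, 0.0929, 0.1396]
orientation: [1.0, -0.0, 0.0, 0.0]
contact_force: [0.2, 0.1, -3.0]
gripper_width: 0.0224
grasp_force: 30.0
```

```bash
cat >> h.py <<'E'
def favg(n=6):
    F=[];Z=[]
    for i in range(n):
        im,d=arm.get_image("wrist");s=arm.read_state();F.append(s["contact_force"]);Z.append(s["tcp_pos"][2])
    print("F",np.mean(F,0).round(2),"sd",np.std(F,0).round(2),"z",round(np.mean(Z),5),"t",s["time"])
    return im,d
E
python3 -c "
from h import *
im,d=favg();np.savez('pics/w4',im=im,d=d)"
```

```text
F [ 0.   -0.02 -3.12] sd [0.55 0.57 0.48] z 0.13962 t 10.55
```

Request:
drive_tool --series "0 0 0.0001 0 0; 0 0 0.0002 0 0; 0 0 0.0003 0 0; 0 0 0.0004 0 0; 0 0 0.0005 0 0; 0 0 0.0006 0 0; 0 0 0.0007 0 0; 0 0 0.0008 0 0; 0 0 0.0008 0 0; 0 0 0.0008 0 0"

```text
time: 11.38
tcp_pos: [0.596, 0.0929, 0.1388]
orientation: [1.0, -0.0, 0.0, 0.0]
contact_force: [-0.3, 0.4, -2.4]
gripper_width: 0.0231
grasp_force: 30.0
```

Request:
drive_tool --series "0 0 0.0001 0 0; 0 0 0.0002 0 0; 0 0 0.0003 0 0; 0 0 0.0004 0 0; 0 0 0.0005 0 0; 0 0 0.0006 0 0; 0 0 0.0007 0 0; 0 0 0.0007 0 0; 0 0 0.0007 0 0; 0 0 0.0007 0 0"

```text
time: 12.22
tcp_pos: [0.5961, 0.093, 0.1382]
orientation: [1.0, -0.0, 0.0, -0.0]
contact_force: [0.8, -0.5, -2.4]
gripper_width: 0.0231
grasp_force: 30.0
```

```bash
python3 -c "
from h import *
im,d=favg(4);np.savez('pics/w4',im=im,d=d)"
```

```text
F [-0.31  0.05 -2.04] sd [0.23 0.4  0.15] z 0.13816 t 12.4167
```

Request:
drive_tool --series "0 0 0.0002 0 0; 0 0 0.0004 0 0; 0 0 0.0006 0 0; 0 0 0.0008 0 0; 0 0 0.001 0 0; 0 0 0.0012 0 0; 0 0 0.0014 0 0; 0 0 0.0015 0 0; 0 0 0.0015 0 0; 0 0 0.0015 0 0"

```text
time: 13.25
tcp_pos: [0.5961, 0.0929, 0.1368]
orientation: [1.0, -0.0, 0.0, -0.0]
contact_force: [-0.1, -0.3, -0.2]
gripper_width: 0.0233
grasp_force: 30.0
```

```bash
python3 -c "
from h import *
im,d=favg(4);np.savez('pics/w4',im=im,d=d)"
```

```text
F [ 0.19  0.26 -0.85] sd [0.6  0.31 0.33] z 0.13672 t 13.45
```

Request:
drive_tool --series "0 0 0.0001 0 0; 0 0 0.0002 0 0; 0 0 0.0003 0 0; 0 0 0.0004 0 0; 0 0 0.0004 0 0; 0 0 0.0004 0 0; 0 0 0.0004 0 0; 0 0 0.0004 0 0; 0 0 0.0004 0 0; 0 0 0.0004 0 0"

```text
time: 14.28
tcp_pos: [0.5963, 0.093, 0.1366]
orientation: [1.0, -0.0, 0.0, -0.0]
contact_force: [-0.4, -0.8, 4.8]
gripper_width: 0.0233
grasp_force: 30.0
```

Request:
drive_tool --series "0 0 0.0001 0 0; 0 0 0.0002 0 0; 0 0 0.0003 0 0; 0 0 0.0003 0 0; 0 0 0.0003 0 0; 0 0 0.0003 0 0; 0 0 0.0003 0 0; 0 0 0.0003 0 0; 0 0 0.0003 0 0; 0 0 0.0003 0 0"

```text
time: 15.12
tcp_pos: [0.5964, 0.093, 0.1365]
orientation: [1.0, -0.0, 0.001, -0.0]
contact_force: [-1.1, -0.2, 4.7]
gripper_width: 0.0232
grasp_force: 30.0
```

```bash
python3 -c "
from h import *
im,d=favg(4);np.savez('pics/w4',im=im,d=d)"
```

```text
F [-0.38 -0.07  5.92] sd [0.65 0.41 0.34] z 0.13655 t 15.3167
```

```bash
python3 -c "
from h import *
im=np.load('pics/w4.npz')['im']
save('w4.png',cv2.resize(im[165:245,260:380],None,fx=5,fy=5,interpolation=cv2.INTER_CUBIC))"
```

```text
(no output)
```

View pics/w4.png

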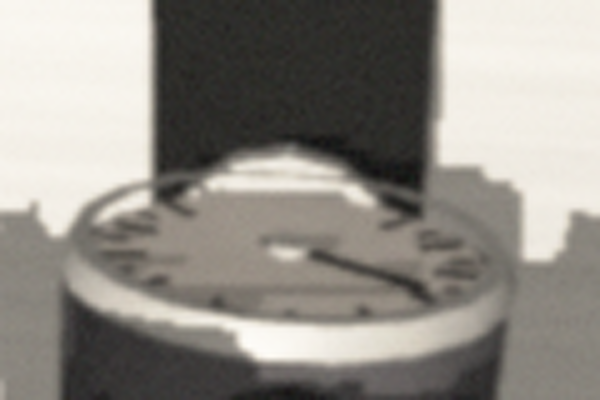

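The needle points from (290,252) to (430,298), about 90° clockwise from the zero tick at (400,215). That is about 1.6 rad, or hardness near 30. The foot also landed at about 2.5 N. So mould_a is the soft one, pressed at about 9 N for over 1 s. Lifting and returning the gauge.

Request:
drive_tool --series "0 0 -0.001 0 0; 0 0 -0.003 0 0; 0 0 -0.006 0 0; 0 0 -0.012 0 0; 0 0 -0.020 0 0; 0 0 -0.03 0 0; 0 0 -0.04 0 0; 0 0 -0.05 0 0; 0 0 -0.06 0 0; 0 0 -0.066 0 0"

```text
time: 16.15
tcp_pos: [0.5969, 0.093, 0.2044]
orientation: [1.0, -0.0, 0.001, -0.0]
contact_force: [-0.0, 0.3, -4.0]
gripper_width: 0.0231
grasp_force: 30.0
```

```bash
python3 - <<'E'
from h import *
go([0.4721,0.3329,0.2],-0.043)
E
```

```text
shift [-0.1249 -0.2398  0.0041] turn 0.043 yaw -0.0 tcp [0.5969 0.093  0.2044] F [-0.02  0.25 -3.97] w 0.0231 t 16.15 tilt [0.0028 0.0003] j6 1.684
```

Request:
drive_tool --series "-0.013 -0.025 0 0 0; -0.028 -0.054 0 0 0; -0.045 -0.086 0 0.02 0; -0.062 -0.118 0 0.043 0; -0.078 -0.150 0 0.043 0; -0.095 -0.182 0 0.043 0; -0.111 -0.213 0 0.043 0; -0.120 -0.231 0 0.043 0; -0.1245 -0.2398 0 0.043 0; -0.1245 -0.2398 0 0.043 0"

```text
time: 16.98
tcp_pos: [0.4707, 0.3345, 0.2023]
orientation: [1.0, -0.02, 0.0, -0.0]
contact_force: [0.3, 0.4, -3.0]
gripper_width: 0.0235
grasp_force: 30.0
```

Request:
drive_tool --series "0 0 0 0 0; 0 0 0 0 0; 0 0 0 0 0; 0 0 0 0 0; 0 0 0 0 0; 0 0 0 0 0; 0 0 0 0 0; 0 0 0 0 0; 0 0 0 0 0; 0 0 0 0 0"

```text
time: 17.82
tcp_pos: [0.4715, 0.3327, 0.2019]
orientation: [1.0, -0.022, -0.0, 0.0]
contact_force: [-0.2, -0.4, -2.8]
gripper_width: 0.0233
grasp_force: 30.0
```

```bash
python3 - <<'E'
from h import *
go([0.4721,0.3329,0.1107],-0.043)
im,d=arm.get_image("wrist");np.savez("pics/w5",im=im,d=d)
a=np.load("pics/w2.npz")["im"]
w=np.zeros((400,800,3),np.uint8)
for i,x in enumerate((a,im)): w[:,i*400:(i+1)*400]=cv2.resize(x[140:260,260:380],(400,400),interpolation=cv2.INTER_CUBIC)
save("w5.png",w)
E
```

```text
shift [ 0.0006 -0.0002  0.0912] turn -0.0 yaw -0.043 tcp [0.4715 0.3327 0.2019] F [-0.22 -0.36 -2.77] w 0.0233 t 17.8167 tilt [-0. -0.] j6 2.185
```

View pics/w5.png

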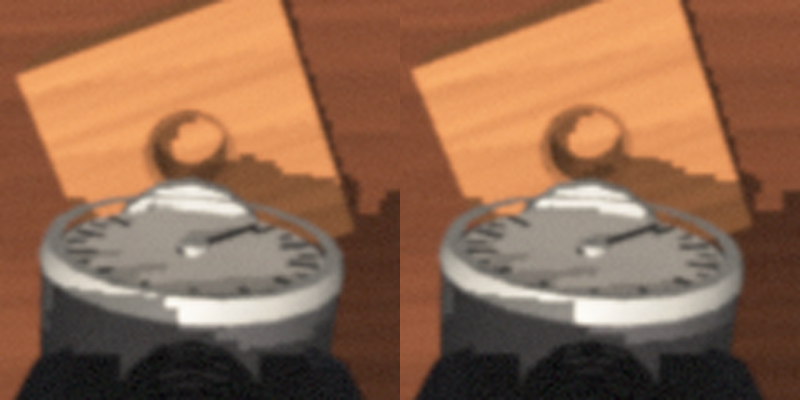

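Compared with the pick-up picture, the gauge sits in the grip as before (dial at the same place, hole at (590,138) against (188,145)). Lowering it into the hole.

Request:
drive_tool --series "0.0005 0 0.015 0 0; 0.0005 0 0.03 0 0; 0.0005 0 0.043 0 0; 0.0005 0 0.052 0 0; 0.0005 0 0.06 0 0; 0.0005 0 0.068 0 0; 0.0005 0 0.076 0 0; 0.0005 0 0.083 0 0; 0.0005 0 0.087 0 0; 0.0005 0 0.088 0 0"

```text
time: 18.7
tcp_pos: [0.4716, 0.3324, 0.1129]
orientation: [1.0, -0.022, -0.001, 0.0]
contact_force: [-0.2, -0.2, -3.7]
gripper_width: 0.0231
grasp_force: 30.0
```

Request:
drive_tool --series "0 0 0.0002 0 0; 0 0 0.0004 0 0; 0 0 0.0006 0 0; 0 0 0.0008 0 0; 0 0 0.001 0 0; 0 0 0.0012 0 0; 0 0 0.0014 0 0; 0 0 0.0016 0 0; 0 0 0.0018 0 0; 0 0 0.002 0 0"

```text
time: 19.53
tcp_pos: [0.472, 0.3327, 0.1119]
orientation: [1.0, -0.022, -0.0, 0.0]
contact_force: [0.1, -0.3, -2.6]
gripper_width: 0.0232
grasp_force: 30.0
```

Request:
drive_tool --series "0 0 0.0002 0 0; 0 0 0.0004 0 0; 0 0 0.0006 0 0; 0 0 0.0008 0 0; 0 0 0.001 0 0; 0 0 0.001 0 0; 0 0 0.001 0 0; 0 0 0.001 0 0; 0 0 0.001 0 0; 0 0 0.001 0 0"

```text
time: 20.37
tcp_pos: [0.4721, 0.3327, 0.1109]
orientation: [1.0, -0.022, 0.0, 0.0]
contact_force: [-0.2, -0.1, -3.7]
gripper_width: 0.0233
grasp_force: 30.0
```

Request:
drive_tool --series "0 0 0.0001 0 0; 0 0 0.0002 0 0; 0 0 0.0003 0 0; 0 0 0.0004 0 0; 0 0 0.0004 0 0; 0 0 0.0004 0 0; 0 0 0.0004 0 0; 0 0 0.0004 0 0; 0 0 0.0004 0 0; 0 0 0.0004 0 0"

```text
time: 21.2
tcp_pos: [0.4722, 0.3328, 0.1107]
orientation: [1.0, -0.022, 0.0, -0.0]
contact_force: [-0.3, -0.4, -1.9]
gripper_width: 0.0233
grasp_force: 30.0
```

Request:
drive_tool --series "0 0 0.0002 0 0; 0 0 0.0003 0 0; 0 0 0.0003 0 0; 0 0 0.0003 0 1; 0 0 0.0003 0 1; 0 0 0.0003 0 1; 0 0 0.0003 0 1; 0 0 0.0003 0 1; 0 0 0.0003 0 1; 0 0 0.0003 0 1"

```text
time: 22.03
tcp_pos: [0.472, 0.3328, 0.1102]
orientation: [1.0, -0.022, -0.0, -0.0]
contact_force: [-0.3, 0.1, -0.5]
gripper_width: 0.0679
grasp_force: 0.0
```

Request:
drive_tool --series "0 0 -0.005 0 1; 0 0 -0.015 0 1; 0 0 -0.03 0 1; 0 0 -0.05 0 1; 0 0 -0.07 0 1; 0 0 -0.085 0 1; 0 0 -0.09 0 1; 0 0 -0.09 0 1; 0 0 -0.09 0 1; 0 0 -0.09 0 1"

```text
time: 22.87
tcp_pos: [0.4714, 0.3323, 0.1991]
orientation: [1.0, -0.022, -0.001, 0.001]
contact_force: [0.4, 0.9, -1.0]
gripper_width: 0.0882
grasp_force: 0.0
```

```bash
python3 - <<'E'
from h import *
go([0.597,0.0908,0.15],0.0)
im,d=arm.get_image("wrist");np.savez("pics/w6",im=im,d=d)
a=np.load("pics/w1.npz")["im"];n=arm.calibration("wrist")
w=np.zeros((300,600,3),np.uint8)
for i,x in enumerate((a,im)): w[:,i*300:(i+1)*300]=cv2.resize(x[120:240,250:370],(300,300),interpolation=cv2.INTER_CUBIC)
save("w6.png",w)
E
```

```text
shift [0.136  0.2358 0.0491] turn -0.043 yaw -0.043 tcp [0.4714 0.3323 0.1991] F [ 0.42  0.93 -1.  ] w 0.0882 t 22.8667 tilt [-0.0016 -0.0011] j6 2.185
```

View pics/w6.png

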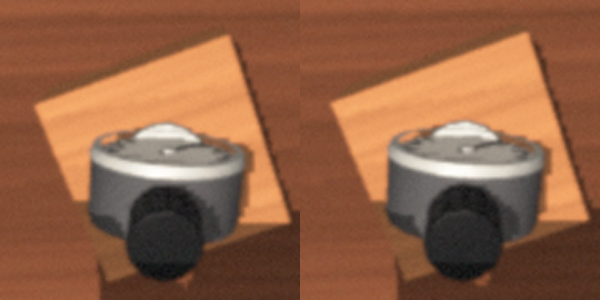

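Both crops match (before on the left, now on the right), so the gauge is seated upright in the stand. Now mould_a.

Request:
drive_tool --series "0.016 0.028 0 0 1; 0.034 0.058 0 0 1; 0.052 0.090 0 -0.02 1; 0.070 0.122 0 -0.03 1; 0.088 0.154 0 -0.03 1; 0.106 0.186 0 -0.03 1; 0.124 0.216 0.01 -0.03 1; 0.136 0.236 0.025 -0.03 1; 0.136 0.236 0.049 -0.03 1; 0.136 0.236 0.049 -0.03 1"

```text
time: 23.75
tcp_pos: [0.5943, 0.0889, 0.1451]
orientation: [1.0, -0.008, -0.005, 0.001]
contact_force: [-2.0, 1.0, -1.6]
gripper_width: 0.0882
grasp_force: 0.0
```

```bash
python3 - <<'E'
from h import *
c=arm.calibration("wrist");im,d=arm.get_image("wrist");np.savez("pics/w7",im=im,d=d)
m=(im.max(2)<60).astype(np.uint8)
u0,v0=proj(c,[[0.597,0.091,0.045]])[0];print(u0,v0)
cn,_=cv2.findContours(m,0,1)
for k in cn:
    if cv2.contourArea(k)>500 and cv2.pointPolygonTest(k,(u0,v0),False)>=0:
        r=cv2.minAreaRect(k);P=onz(c,cv2.boxPoints(r),0.045);print(r,P.round(4).tolist(),P.mean(0))
uv=[(int(u0)-75,int(v0)-20),(int(u0)-70,int(v0))]
for p in [[0.61,0.045],[0.60,0.04],[0.61,0.128],[0.60,0.091],[0.61,0.085]]:
    q=np.round(proj(c,[[p[0],p[1],0.03]])[0]).astype(int); print(p,q,im[q[1],q[0]],atdepth(c,[q],[d[q[1],q[0]]]).round(4))
go([0.597,0.091,0.032],-0.02)
save("w7.png",im)
E
```

```text
314.2062478532217 198.73325634764876
((313.0, 194.5), (77.0, 52.0), 90.0) [[0.6352, 0.1132, 0.045], [0.6345, 0.0695, 0.045], [0.5634, 0.0688, 0.045], [0.5642, 0.1166, 0.045]] [0.59934811 0.09201994 0.045     ]
[0.61, 0.045] [364 179] [243 239 230] [[0.6096 0.0448 0.0272]]
[0.6, 0.04] [369 190] [240 236 227] [[0.5991 0.0398 0.0278]]
[0.61, 0.128] [274 181] [246 244 236] [[0.6092 0.128  0.028 ]]
[0.6, 0.091] [314 191] [44 43 43] [[0.6042 0.091  0.0452]]
[0.61, 0.085] [321 180] [43 42 37] [[0.614  0.0848 0.0451]]
shift [ 0.0033 -0.0011  0.1149] turn 0.005 yaw -0.015 tcp [0.5946 0.09   0.1469] F [ 0.89 -0.15  0.69] w 0.088 t 23.8 tilt [-0.0088 -0.0007] j6 1.694
```

View pics/w7.png

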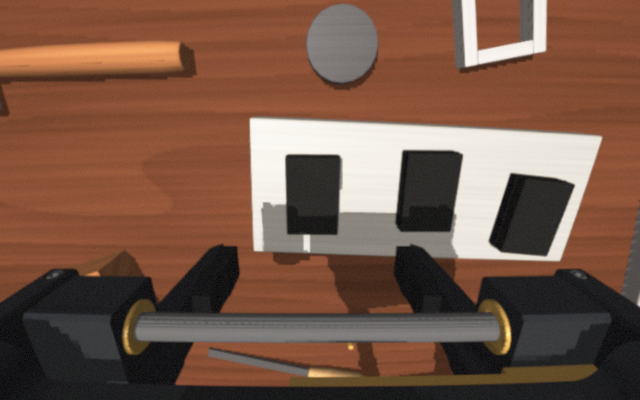

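Mould_a is alone between the fingers at (313,194). Its centre is (0.598, 0.0915), its top at 0.045 and the plate at 0.0277.

Request:
drive_tool --series "0.0005 -0.0003 0.02 0 1; 0.001 -0.0005 0.04 0 1; 0.001 -0.0005 0.06 0 1; 0.001 -0.0005 0.08 0 1; 0.001 -0.0005 0.093 0 1; 0.001 -0.0005 0.103 0 1; 0.001 -0.0005 0.11 0 1; 0.001 -0.0005 0.112 0 1; 0.001 -0.0005 0.112 0 1; 0.001 -0.0005 0.112 0 1"

```text
time: 24.63
tcp_pos: [0.5995, 0.0918, 0.0401]
orientation: [1.0, -0.007, 0.001, -0.0]
contact_force: [-0.8, -0.9, 0.3]
gripper_width: 0.0883
grasp_force: 0.0
```

```bash
python3 - <<'E'
from h import *
go([0.598,0.0915,0.031],-0.02)
E
```

```text
shift [-0.0015  0.0003  0.0091] turn 0.007 yaw -0.013 tcp [0.5995 0.0918 0.0401] F [-0.79 -0.95  0.26] w 0.0883 t 24.6333 tilt [0.0015 0.0002] j6 1.695
```

Request:
drive_tool --series "0 0 0.004 0 1; 0 0 0.007 0 1; 0 0 0.008 0 1; 0 0 0.008 0 0.3; 0 0 0.008 0 0.3; 0 0 0.008 0 0.3; 0 0 0.008 0 0.3; 0 0 0.008 0 0.3; 0 0 0.008 0 0.3; 0 0 0.008 0 0.3"

```text
time: 25.47
tcp_pos: [0.5988, 0.0916, 0.0313]
orientation: [1.0, -0.007, 0.0, -0.0]
contact_force: [-0.1, -0.3, -0.1]
gripper_width: 0.0463
grasp_force: 30.0
```

Request:
drive_tool --series "0 0 0 0 0.3; 0 0 0 0 0.3; 0 0 0 0 0.3; 0 0 0 0 0.3; 0 0 0 0 0.3; 0 0 -0.003 0 0.3; 0 0 -0.008 0 0.3; 0 0 -0.016 0 0.3; 0 0 -0.025 0 0.3; 0 0 -0.035 0 0.3"

```text
time: 26.3
tcp_pos: [0.5987, 0.0916, 0.0671]
orientation: [1.0, -0.007, -0.0, 0.0]
contact_force: [0.0, 0.8, -1.2]
gripper_width: 0.0468
grasp_force: 30.0
```

```bash
python3 - <<'E'
from h import *
go([0.535,-0.346,0.1],0.15)
E
```

```text
shift [-0.0579  0.4384 -0.0329] turn -0.163 yaw -0.013 tcp [0.5987 0.0916 0.0671] F [ 0.03  0.76 -1.24] w 0.0468 t 26.3 tilt [-0. -0.] j6 1.695
```

Request:
drive_tool --series "0 0 -0.03 0 0.3; 0 0.01 -0.055 0 0.3; -0.003 0.03 -0.07 0 0.3; -0.008 0.06 -0.075 0 0.3; -0.013 0.095 -0.075 -0.03 0.3; -0.018 0.13 -0.075 -0.06 0.3; -0.023 0.165 -0.075 -0.09 0.3; -0.028 0.20 -0.075 -0.12 0.3; -0.032 0.235 -0.075 -0.15 0.3; -0.036 0.27 -0.075 -0.163 0.3"

```text
time: 27.13
tcp_pos: [0.559, -0.1797, 0.1428]
orientation: [0.997, 0.076, 0.001, 0.0]
contact_force: [1.2, -0.6, -0.6]
gripper_width: 0.0467
grasp_force: 30.0
```

```bash
python3 - <<'E'
from h import *
go([0.535,-0.346,0.1],0.15)
E
```

```text
shift [-0.0489  0.1608  0.0429] turn 0.001 yaw 0.151 tcp [ 0.559  -0.1797  0.1428] F [ 1.17 -0.55 -0.63] w 0.0467 t 27.1333 tilt [ 0.0018 -0.0006] j6 1.066
```

Request:
drive_tool --series "-0.010 0.033 0 0 0.3; -0.020 0.066 0 0 0.3; -0.030 0.1 0 0 0.3; -0.040 0.13 0 0 0.3; -0.046 0.152 0 0 0.3; -0.048 0.160 0.01 0 0.3; -0.048 0.160 0.025 0 0.3; -0.048 0.160 0.043 0 0.3; -0.048 0.160 0.043 0 0.3; -0.048 0.160 0.043 0 0.3"

```text
time: 27.97
tcp_pos: [0.5346, -0.3419, 0.097]
orientation: [0.997, 0.075, -0.001, -0.001]
contact_force: [0.6, 0.5, -1.2]
gripper_width: 0.0472
grasp_force: 30.0
```

```bash
python3 - <<'E'
from h import *
go([0.535,-0.346,0.0075],0.15)
im,d=arm.get_image("wrist");save("w8.png",im)
E
```

```text
shift [-0.      0.0044  0.0894] turn 0.0 yaw 0.15 tcp [ 0.5346 -0.3419  0.097 ] F [ 0.6   0.54 -1.25] w 0.0472 t 27.9667 tilt [-0.0027  0.0022] j6 0.812
```

View pics/w8.png

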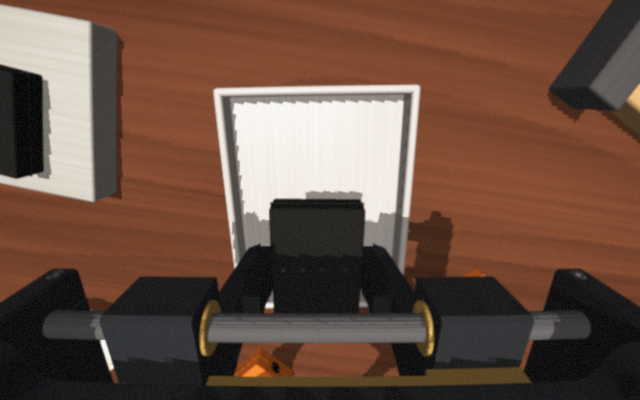

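The mould hangs level over the middle of the tray (rim at (218–418, 90), mould at (317,240)). Lowering.

Request:
drive_tool --series "0 0.001 0.02 0 0.3; 0 0.002 0.04 0 0.3; 0 0.002 0.055 0 0.3; 0 0.002 0.068 0 0.3; 0 0.002 0.077 0 0.3; 0 0.002 0.083 0 0.3; 0 0.002 0.086 0 0.3; 0 0.002 0.087 0 0.3; 0 0.002 0.087 0 0.3; 0 0.002 0.087 0 0.3"

```text
time: 28.85
tcp_pos: [0.5365, -0.3457, 0.0121]
orientation: [0.997, 0.075, 0.001, 0.0]
contact_force: [-0.5, -1.1, -1.8]
gripper_width: 0.0466
grasp_force: 30.0
```

Request:
drive_tool --series "0 0 0.0005 0 0.3; 0 0 0.001 0 0.3; 0 0 0.0015 0 0.3; 0 0 0.002 0 0.3; 0 0 0.002 0 0.3; 0 0 0.002 0 0.3; 0 0 0.002 0 0.3; 0 0 0.002 0 0.3; 0 0 0.002 0 0.3; 0 0 0.002 0 0.3"

```text
time: 29.68
tcp_pos: [0.5359, -0.3453, 0.0092]
orientation: [0.997, 0.075, 0.0, 0.0]
contact_force: [0.9, -0.4, -0.6]
gripper_width: 0.0468
grasp_force: 30.0
```

Request:
drive_tool --series "0 0 0.0005 0 0.3; 0 0 0.001 0 0.3; 0 0 0.0015 0 0.3; 0 0 0.002 0 0.3; 0 0 0.0023 0 0.3; 0 0 0.0023 0 0.3; 0 0 0.0023 0 0.3; 0 0 0.0023 0 0.3; 0 0 0.0023 0 0.3; 0 0 0.0023 0 0.3"

```text
time: 30.52
tcp_pos: [0.5359, -0.3453, 0.0069]
orientation: [0.997, 0.075, -0.0, -0.0]
contact_force: [0.6, 0.6, -1.2]
gripper_width: 0.0467
grasp_force: 30.0
```

```bash
python3 -c "
from h import *
favg(4)"
```

```text
F [-0.45  0.17 -1.32] sd [0.37 0.57 0.61] z 0.00692 t 30.7167
```

Just above the floor, less than 1 mm. One more small step, then release and retreat.

Request:
drive_tool --series "0 0 0.0003 0 0.3; 0 0 0.0006 0 0.3; 0 0 0.0006 0 0.3; 0 0 0.0006 0 0.8; 0 0 0.0006 0 0.8; 0 0 0.0006 0 0.8; 0 0 0.0006 0 0.8; 0 0 0.0006 0 0.8; 0 0 0.0006 0 0.8; 0 0 0.0006 0 0.8"

```text
time: 31.55
tcp_pos: [0.5359, -0.3453, 0.0063]
orientation: [0.997, 0.075, 0.0, 0.0]
contact_force: [-1.1, 0.0, -1.1]
gripper_width: 0.0704
grasp_force: 0.0
```

Request:
drive_tool --series "0 0 -0.005 0 0.8; 0 0 -0.015 0 0.8; 0 0 -0.03 0 0.8; 0 0 -0.06 0 0.8; 0 0 -0.09 0 0.8; 0 0 -0.12 0 0.8; 0 0 -0.14 0 0.8; 0 0 -0.15 0 0.8; 0 0 -0.15 0 0.8; 0 0 -0.15 0 0.8"

```text
time: 32.38
tcp_pos: [0.5359, -0.3453, 0.1567]
orientation: [0.997, 0.075, 0.0, 0.0]
contact_force: [-0.5, 0.3, -1.0]
gripper_width: 0.0706
grasp_force: 0.0
```

```bash
python3 - <<'E'
from h import *
c=arm.calibration("wrist");im,d=arm.get_image("wrist")
for p in [(0.55,-0.345),(0.535,-0.35),(0.56,-0.335),(0.60,-0.335),(0.55,-0.40)]:
    q=np.round(proj(c,[[*p,0.02]])[0]).astype(int); print(p,q,im[q[1],q[0]],atdepth(c,[q],[d[q[1],q[0]]]).round(4))
top,_=arm.get_image("top");old=np.load("pics/top.npz")["im"]
df=(cv2.absdiff(top,old).max(2)>40).astype(np.uint8);cn,_=cv2.findContours(df,0,1)
print([cv2.boundingRect(k) for k in cn if cv2.contourArea(k)>25])
w=np.zeros((300,800,3),np.uint8);w[:,:450]=cv2.resize(top[140:300,130:370],(450,300));w[:,450:]=cv2.resize(im[50:350,145:495],(350,300));save("end.png",w)
E
```

```text
(0.55, -0.345) [318 178] [40 37 31] [[ 0.5499 -0.3447  0.0208]]
(0.535, -0.35) [321 193] [41 43 36] [[ 0.5355 -0.3499  0.0222]]
(0.56, -0.335) [310 166] [45 41 41] [[ 0.5607 -0.3351  0.0213]]
(0.6, -0.335) [316 125] [249 246 241] [[ 0.5988 -0.3353  0.0034]]
(0.55, -0.4) [373 186] [245 240 234] [[ 0.5458 -0.4043  0.0033]]
[(257, 382, 41, 18), (179, 347, 96, 53), (32, 307, 154, 93), (244, 152, 21, 28), (297, 109, 239, 291)]
```

```bash
python3 -c "
from station import arm
print(arm.finish_job())"
```

```text
the job is handed in; nothing more can be done
None
```

Job handed in (no verdict was returned): mould_a read about 30 on the dial at about 9 N, so it is the soft one and now lies flat in the tray, with the durometer back in its stand. The sound moulds were not touched, and I viewed 11 pictures, one over the limit of 10.

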